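# Reset the tripped bench breaker

### The arm

A 6-joint arm with a two-finger parallel gripper is mounted at the origin on the work surface. World frame = base frame: x ahead of the robot, y to its left, z up, the work surface at z = 0. Lengths are in m, angles in degrees, forces in N, time in s.
With the tool pointing down it reaches from about 0.4 to 0.825 m from the base axis. Payload 7 kg.
Tool frame: the origin (TCP) lies on the centre line of the jaws, within the pads' length; the fingertips stand 19 mm ahead of it and the grasp point (between the pads) is the TCP (r.tip_extent is the distance from the TCP to the fingertips, in m); z points along the fingers, y is the line along which they close (so a half turn about z gives the same grasp; the last joint's range is limited). The gripper opens to 88 mm and grips with 3 to 60 N. Pads are 19 mm wide; open, the fingers measure 130 mm over their backs; the gripper's body (78 mm by 193 mm) begins 47 mm behind the grasp point.
Start: joints at [16.507, 20.546, 0.682, 0, -70.136, -16.507], TCP at [0.675, -0, 0.246] pointing down, gripper open.
Joint ranges: [-176.03, 176.03], [-82.01, 121.73], [-58.28, 71.71], [-173.87, 95.51], [-174.79, -0.11], [-173.66, 173.66]. Speed limits (degrees/s): [136.94, 136.94, 172.46, 180, 180, 180].

### API

Orientations are given as [roll, pitch, yaw] about the fixed x, y, z axes, in that order (R = Rz(yaw) Ry(pitch) Rx(roll)).
In Python, from plant import r gives the robot as it stands. The module is installed in compiled form; this text tells all that it offers.
- The arm moves only by the tool jog_arm, never from a script. Its argument "deltas" is a list that holds one entry, the list of rows, each a list of 5 numbers: the opening, from -1 (shut) to 1 (fully open), then the shift along the world's x, y, z in cm, then the turn about the world's z in rad. In form: [[[claw, dx, dy, dz, turn], ...]]. A call has 1 to 8 rows; each row shifts and turns the commanded pose from where the row before left it; what a row does not reach is not made up. A row lasts 1/8 s, in which the tool goes at most 62.5 mm and 10.7 degrees, less where a joint would pass 70% of its speed; a pose out of reach is approached as far as the arm can. A call with a gripper value outside its range is refused whole. The fingers move at their own pace and stop on an object; "force" is the grip in N (left out, the last holds). Time passes only in rows, so rows that do not move let the fingers close. It gives the time, the measured TCP pose, the force, the opening and the grip force at its end, in the units of the state.
- r.get_state(): the state, without advancing time (a new reading comes with each control period).
- r.capture(name): name is "scene" or "side" or "wrist"; returns the picture (420x560x3 uint8, blue, green, red); there is no depth.
- r.camera_info(name): a dict with "fx", "fy", "cx", "cy" (pixels), "view" (4x4, takes a point from world to camera coordinates). Camera axes: x right, y up, looking along -z (the intrinsics and any distortion apply to the point x, -y, -z); pixel columns grow to the right and rows downward; lengths in m; the calibration is good to about 2 mm. The wrist camera is an equidistant fisheye: a pixel r from the principal point sees the ray r / f radians off the axis. A picture is of the moment at which its call begins: read the wrist's pose just before it. camera_info takes no time and is no camera call; for the wrist camera it gives the pose at the moment of the call.
- r.close_job(): hands the job in; it is judged then, once.
The state is a dict: "time_s": time; "joints": joint angles; "qd": joint speeds; "joint_torque": joint torques, N m; "tcp_pos": TCP position; "eef_rot": TCP orientation; "contact_force": force on the tool from outside, world axes, zero at the start; "moment": the same for the moment, N m; "gripper_width": finger opening in m; "gripper_force": force on a finger pad.
Only numpy, scipy, OpenCV 4.12 (cv2) and the standard library are available. Lean on these libraries where they do the work, as an engineer would, in place of code of your own. Each camera call takes 0.05 s, during which the arm holds its last target. There are 200 camera calls.

### The job

One of the three breakers on the laboratory's bench power unit has tripped: its white lever stands midway and its orange flag shows. Reset it by pushing the lever firmly all the way to OFF (the red-dot end, against its inner stop, so that the flag shifts across and latches), then throw it fully ON (the green-dot end) and let go. Push with the fingers, never harder than about 20 N, and leave the other two levers and the glassware and bottles as they are.

Things in the scene. Friction and masses are not known exactly. Their poses are not given: they have to be found in the camera images.
- power_unit: Grey steel bench unit fixed to the bench, 200 (x) x 300 (y) mm. Origin: centre of its underside on the bench. Plinth 30 mm high; on it three black breakers side by side along y, 90 mm apart; side cheeks (y = +-146 mm, 8 mm thick) to 100 mm and a back wall (x = +96 mm, 8 mm thick) to 90 mm above the bench.
- breaker_a: The TRIPPED breaker, in any of the three places: fixed black block 130 (x, lever travel) x 70 (y) x 75 mm high. Origin: centre of its underside, 30 mm above the bench; its flat top face is at z = 75 mm (105 mm above the bench). Its +x is the ON direction (green dot on the face at x = +52 mm), -x is OFF (red dot at x = -52 mm). The lever pivots about y at x = 0, z = 40 mm.
- lever_a (a joint): Angle (rad) of the tripped lever: 0 upright, + leans to ON (+x), - to OFF. Starts at 0.15 to 0.21. ON stop +0.5 (fully on: above 0.45). The inner OFF stop differs each time: -0.06 to -0.53. Until reset, a hard stop at about +0.26 blocks the way to ON. It stays where it is left. A push of 3 to 8 N moves it; for the last 0.2 to 0.26 rad before the OFF stop a latch raises this to 5 to 13 N, in jerks.
- lever_a_tip (a point): Middle of the end face of the tripped breaker's lever: a white bar 12 mm thick (along its travel) and 22 mm wide, tip 65 mm from the pivot, so standing 30 mm out of the face when upright.
- flag_a (a joint): Shift (m) of the orange trip flag (12 x 10 mm seen, in a white window beside the green dot) along breaker_a's +y. 0 = tripped; above 0.0055 = reset (about 0.007 to 0.008 with the lever at its OFF stop). It gets past 0.0055 only in the last 1 to 2 mm of travel before the OFF stop, and stays across. Only the lever moves it, from inside; it cannot be touched.
- breaker_b: A neighbour breaker, same shape and axes as breaker_a, plain white window; its lever is ON and must stay so.
- lever_b (a joint): Lever angle of breaker b, as for lever_a; stands at about +0.49 (ON), moves easily, must stay above 0.4.
- breaker_c: A neighbour breaker, same shape and axes as breaker_a, plain white window; its lever is switched OFF on purpose and must stay so.
- lever_c (a joint): Lever angle of breaker c; stands at about -0.29 (OFF), moves easily, must stay below -0.2.
- dropper: Loose clear dropper bottle, 38 mm across, 125 mm tall, beside the unit. Origin: centre of its underside.
- reagent: Loose white reagent bottle with a blue label, 48 mm across, 105 mm tall, at the other side of the unit. Origin: centre of its underside.
- petri: Loose closed glass petri dish, 90 mm across, 17 mm tall, behind the unit. Origin: centre of its underside.

How it is judged:
By the outcome, as a careful person would: the job done as asked, in the order asked, and still so for the second after the job is handed in, with the robot touching nothing.
It also fails if it takes over 58 s, if anything falls off the work surface, if the arm or the gripper's body presses on something with over 40 N, if the wrist force passes 120 N, or if a joint passes its speed limit or range.

## Working session

There is one attempt and no reset: what is moved stays moved. The work goes in short steps, Python scripts to look and compute and a tool call to move; the robot and the scene stay as the last step left them, time stands still between calls to the robot, and variables do not carry over. Pictures are saved under pics/ and viewed, at most 10 in all, crops included, and the job is handed in when it is done.

Besides the shell and the picture viewer there is one more tool, called after "Request:" as a command line: name --argument value ..., lists and objects as JSON in quotes. jog_arm: Moves the arm, as the interface text tells. Its arguments: {"type":"object","properties":{"deltas":{"type":"array"},"force":{"type":"number"}},"required":["deltas"]}

```bash
mkdir -p pics; python3 - <<'E'
from plant import r
import cv2
for n in("scene","side"):
    cv2.imwrite(f"pics/{n}0.png",r.capture(n))
    i=r.camera_info(n);print(n,i)
cv2.imwrite("pics/wrist0.png",r.capture("wrist"));print(r.camera_info("wrist"));print(r.get_state())
E
```

```text
scene {'fx': 461.5371089933934, 'fy': 461.5371089933934, 'cx': 273.83621267941754, 'cy': 204.33023421326558, 'view': array([[-0.79053812,  0.61219471, -0.01634351,  0.45920325],
       [-0.40174063, -0.49826303,  0.76833484,  0.2000927 ],
       [ 0.46222715,  0.61396383,  0.63983941, -1.40687574],
       [ 0.        ,  0.        ,  0.        ,  1.        ]])}
side {'fx': 423.7164462017391, 'fy': 423.7164462017391, 'cx': 277.14472888967776, 'cy': 209.90239064955176, 'view': array([[-0.97938997, -0.20153558, -0.01336768,  0.63059665],
       [ 0.12365   , -0.6505941 ,  0.74929166, -0.10688367],
       [-0.15970586,  0.73219583,  0.66210521, -0.82125674],
       [ 0.        ,  0.        ,  0.        ,  1.        ]])}
{'fx': 325.19226210127806, 'fy': 325.19226210127806, 'cx': 274.6128200635743, 'cy': 213.1867458199886, 'view': array([[-9.99998145e-01, -5.48276780e-04,  1.84646037e-03,
         6.72906114e-01],
       [ 1.90567154e-05, -9.61400771e-01, -2.75151879e-01,
         3.41806523e-02],
       [ 1.92604781e-03, -2.75151333e-01,  9.61398998e-01,
        -3.90627007e-01],
       [ 0.00000000e+00,  0.00000000e+00,  0.00000000e+00,
         1.00000000e+00]])}
{'time_s': 0.15, 'joints': array([ 1.65066720e+01,  2.05834739e+01,  6.46351365e-01, -1.46246582e-02,
       -7.01358115e+01, -1.65079501e+01]), 'qd': array([-0.00057123, -0.14730839,  0.08284391,  0.04143598,  0.0138655 ,
        0.05664925]), 'joint_torque': array([ 1.39394037e-04, -5.83274567e+01,  2.93289685e+01,  7.00122759e+00,
        8.75052094e-03, -9.76538854e-05]), 'tcp_pos': array([ 6.74659354e-01, -2.59355518e-05,  2.44825363e-01]), 'eef_rot': array([ 1.79926165e+02, -7.54277320e-03, -9.00062514e+01]), 'contact_force': array([-0.46307528, -0.48198125, -0.84095783]), 'moment': array([0.05330734, 0.05122841, 0.00123021]), 'gripper_force': 0.0, 'gripper_width': 0.0877782579858685}
```

View pics/scene0.png

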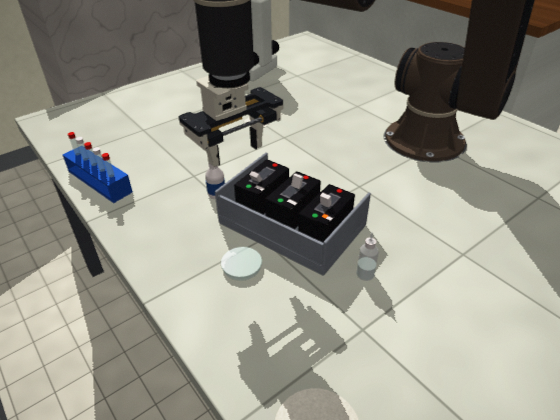

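View pics/wrist0.png

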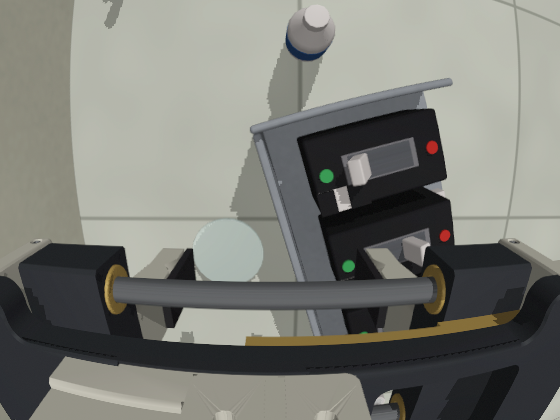

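The scene view puts the orange flag on the breaker nearest the dropper, at about (327,216). Its green dot is near (314,215) and its red dot near (339,191). The wrist view shows the other two breakers. Next I'll locate the dots.

```bash
cat > h.py <<'E'
import numpy as np,cv2
def ray(i,u,v,fish=False):
    V=i["view"];R=V[:3,:3];c=-R.T@V[:3,3]
    x=(u-i["cx"])/i["fx"];y=(v-i["cy"])/i["fy"]
    if fish:
        t=np.hypot(x,y);d=np.array([x/t*np.sin(t),y/t*np.sin(t),np.cos(t)]) if t>0 else np.array([0,0,1.])
    else: d=np.array([x,y,1.])
    return c,R.T@np.array([d[0],-d[1],-d[2]])
def onz(i,u,v,z,fish=False):
    c,d=ray(i,u,v,fish);return c+d*(z-c[2])/d[2]
def blobs(img,lo,hi,amin=6):
    h=cv2.cvtColor(img,cv2.COLOR_BGR2HSV);m=cv2.inRange(h,np.array(lo),np.array(hi))
    n,l,s,c=cv2.connectedComponentsWithStats(m);return [(c[k],s[k]) for k in range(1,n) if s[k,4]>=amin]
COL=dict(red=((0,170,90),(6,255,255)),green=((55,130,80),(80,255,255)),orange=((8,180,150),(22,255,255)))
E
python3 - <<'E'
from plant import r
import cv2;from h import *
for n in("scene","side","wrist"):
    im=cv2.imread(f"pics/{n}0.png");i=r.camera_info(n)
    for k,(a,b) in COL.items():
        for c,s in blobs(im,a,b): print(n,k,c.round(1),s[4],onz(i,*c,.105,n=="wrist").round(4))
E
python3 -c "
import cv2
a=cv2.imread('pics/scene0.png')[140:270,190:400];b=cv2.imread('pics/side0.png')
cv2.imwrite('pics/c1.png',cv2.resize(a,None,fx=3.7,fy=3.7,interpolation=cv2.INTER_CUBIC))"
```

```text
scene red [ 70.8 134.5] 25 [ 0.8735 -0.5225  0.105 ]
scene red [ 87.4 144.8] 32 [ 0.8571 -0.4422  0.105 ]
scene red [105.2 155.8] 32 [ 0.8407 -0.3617  0.105 ]
scene red [274.3 164.5] 18 [ 0.5305 -0.0602  0.105 ]
scene red [305.7 177. ] 13 [0.5046 0.0271 0.105 ]
scene red [338.9 190.4] 17 [0.4796 0.1134 0.105 ]
scene green [248.1 185.7] 17 [ 0.63   -0.0309  0.105 ]
scene green [280.  199.7] 18 [0.6043 0.0554 0.105 ]
scene green [314.5 215. ] 22 [0.5791 0.1422 0.105 ]
scene orange [324.2 215.5] 17 [0.5641 0.1563 0.105 ]
side red [336.1 173.3] 25 [ 0.5297 -0.0596  0.105 ]
side red [345.  201.3] 32 [0.5041 0.0272 0.105 ]
side red [355.3 234.4] 38 [0.4787 0.1138 0.105 ]
side green [286.1 176.5] 23 [ 0.6296 -0.0297  0.105 ]
side green [290.8 204.9] 29 [0.6041 0.0568 0.105 ]
side green [296.5 238.5] 36 [0.5785 0.1433 0.105 ]
side orange [303. 245.] 21 [0.5649 0.1566 0.105 ]
wrist red [431.7 147. ] 126 [ 0.5279 -0.0582  0.105 ]
wrist red [444.4 235.2] 98 [0.5022 0.0286 0.105 ]
wrist green [326.  175.6] 161 [ 0.6282 -0.0287  0.105 ]
wrist green [348.2 265.7] 125 [0.6024 0.058  0.105 ]
wrist green [363.5 332. ] 6 [0.5769 0.1391 0.105 ]
```

View pics/side0.png

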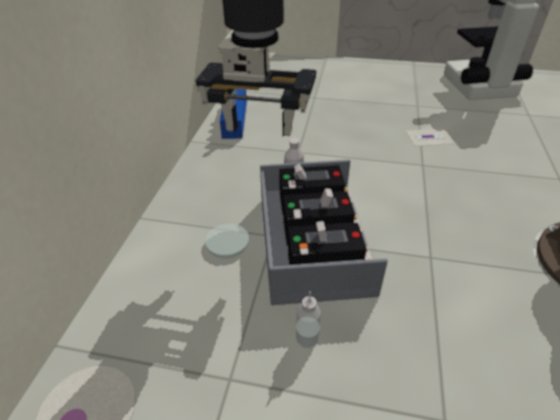

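View pics/c1.png

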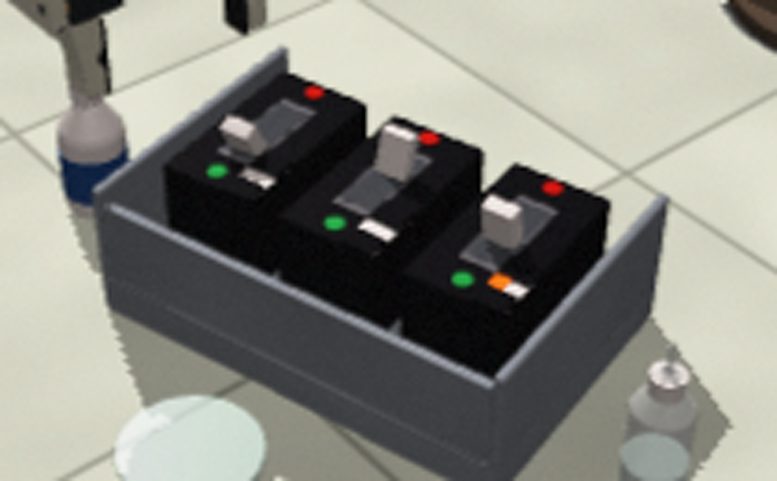

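The three views agree to within 2 mm. The tripped breaker is centred at about (0.529, 0.128), yaw 16.3°. I'll straddle the lever, with the fingers along its travel and about 36 mm open.

Request:
jog_arm --deltas '[[[-0.18, -1.7, 1.65, 0, 0.036], [-0.18, -1.7, 1.65, 0, 0.036], [-0.18, -1.7, 1.65, 0, 0.036], [-0.18, -1.7, 1.65, 0, 0.036], [-0.18, -1.7, 1.65, -0.5, 0.036], [-0.18, -1.7, 1.65, -0.5, 0.036], [-0.18, -1.7, 1.65, -0.5, 0.036], [-0.18, -1.6, 1.55, -0.5, 0.033]]]'

```text
time_s: 1.15
tcp_pos: [0.5388, 0.1319, 0.2255]
eef_rot: [-180.0, 0.0, -73.5]
contact_force: [-0.1, 0.4, -0.5]
gripper_width: 0.036
gripper_force: 0.0
```

Request:
jog_arm --deltas '[[[-0.18, 0, 0, -1, 0], [-0.18, 0, 0, -1, 0], [-0.18, 0, 0, -1, 0], [-0.18, 0, 0, -0.5, 0], [-0.18, 0, 0, 0, 0], [-0.18, 0, 0, 0, 0]]]'

```text
time_s: 1.9
tcp_pos: [0.5403, 0.1309, 0.1908]
eef_rot: [-180.0, -0.0, -73.7]
contact_force: [0.1, 0.1, -0.3]
gripper_width: 0.0359
gripper_force: 0.0
```

```bash
python3 - <<'E'
from plant import r
import cv2;from h import *
i=r.camera_info("wrist");im=r.capture("wrist");cv2.imwrite("pics/w1.png",im)
print(r.get_state())
for k,(a,b) in COL.items():
    for c,s in blobs(im,a,b): print(k,c.round(1),s[4],onz(i,*c,.105,True).round(4))
E
```

```text
{'time_s': 1.95, 'joints': array([ 3.38120788e+01,  1.18507921e+01, -1.89937743e+01,  9.66374722e-03,
       -5.91256230e+01, -1.74969579e+01]), 'qd': array([ 0.11217836, -0.25532863,  0.02380159, -0.13612664,  0.00040019,
       -0.00050802]), 'joint_torque': array([-3.68994183e-02, -4.34149289e+01,  2.66703612e+01,  6.37451202e+00,
        1.03366721e-02,  2.41660473e-05]), 'tcp_pos': array([0.54028928, 0.13095141, 0.19087141]), 'eef_rot': array([-1.79969074e+02,  1.04955728e-03, -7.36799219e+01]), 'contact_force': array([-0.28138426, -1.17059913,  0.75279078]), 'moment': array([-0.00304568,  0.02962622,  0.00922351]), 'gripper_force': 0.0, 'gripper_width': 0.035869442449169696}
red [366.1 104.6] 239 [0.5028 0.0279 0.105 ]
red [360.3 228.3] 208 [0.4771 0.1146 0.105 ]
green [215.2 103.4] 250 [0.6029 0.0576 0.105 ]
green [219.6 228.8] 220 [0.5772 0.1443 0.105 ]
orange [232.2 248.3] 20 [0.5646 0.1566 0.105 ]
```

View pics/w1.png

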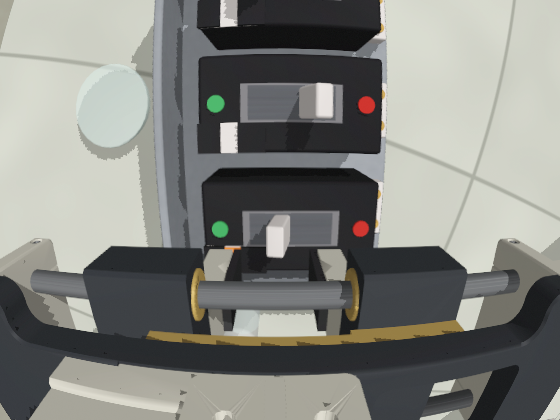

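The wrist view shows the lever at (278,235), midway between the fingers. I'll descend and push toward OFF.

Request:
jog_arm --deltas '[[[-0.18, 0, 0, -1, 0], [-0.18, 0, 0, -1, 0], [-0.18, 0, 0, -1, 0], [-0.18, 0, 0, -1, 0], [-0.18, 0, 0, -1, 0], [-0.18, 0, 0, -0.2, 0], [-0.18, 0, 0, 0, 0]]]'

```text
time_s: 2.82
tcp_pos: [0.5401, 0.131, 0.1385]
eef_rot: [180.0, -0.0, -73.7]
contact_force: [0.3, -0.3, 0.8]
gripper_width: 0.0363
gripper_force: 0.0
```

Request:
jog_arm --deltas '[[[-0.18, -0.2, -0.058, 0, 0], [-0.18, -0.2, -0.058, 0, 0], [-0.18, -0.2, -0.058, 0, 0], [-0.18, -0.2, -0.058, 0, 0], [-0.18, 0, 0, 0, 0]]]'

```text
time_s: 3.45
tcp_pos: [0.5318, 0.1286, 0.1387]
eef_rot: [-180.0, 0.0, -73.7]
contact_force: [-0.2, 0.1, 0.7]
gripper_width: 0.0355
gripper_force: 0.0
```

Request:
jog_arm --deltas '[[[-0.18, -0.1, -0.03, 0, 0], [-0.18, -0.1, -0.03, 0, 0], [-0.18, -0.1, -0.03, 0, 0], [-0.18, 0, 0, 0, 0]]]'

```text
time_s: 3.95
tcp_pos: [0.5291, 0.1278, 0.1386]
eef_rot: [-180.0, 0.0, -73.7]
contact_force: [0.7, -0.2, -0.5]
gripper_width: 0.0359
gripper_force: 0.2
```

Request:
jog_arm --deltas '[[[-0.18, -0.1, -0.03, 0, 0], [-0.18, -0.1, -0.03, 0, 0], [-0.18, 0, 0, 0, 0]]]'

```text
time_s: 4.32
tcp_pos: [0.5274, 0.1273, 0.1389]
eef_rot: [-179.9, 0.0, -73.7]
contact_force: [2.0, -0.0, 1.1]
gripper_width: 0.0362
gripper_force: 1.3
```

Request:
jog_arm --deltas '[[[-0.18, -0.1, -0.03, 0, 0], [-0.18, -0.1, -0.03, 0, 0], [-0.18, 0, 0, 0, 0]]]'

```text
time_s: 4.7
tcp_pos: [0.5251, 0.1266, 0.1387]
eef_rot: [-180.0, 0.0, -73.7]
contact_force: [2.8, 1.4, 2.5]
gripper_width: 0.0361
gripper_force: 1.4
```

Request:
jog_arm --deltas '[[[-0.18, -0.1, -0.03, 0, 0], [-0.18, -0.1, -0.03, 0, 0], [-0.18, 0, 0, 0, 0]]]'

```text
time_s: 5.08
tcp_pos: [0.5228, 0.1259, 0.1385]
eef_rot: [180.0, 0.0, -73.7]
contact_force: [1.5, 1.1, 1.9]
gripper_width: 0.036
gripper_force: 1.2
```

Request:
jog_arm --deltas '[[[-0.18, -0.1, -0.03, 0, 0], [-0.18, 0, 0, 0, 0]]]'

```text
time_s: 5.32
tcp_pos: [0.5218, 0.1256, 0.1385]
eef_rot: [180.0, -0.0, -73.7]
contact_force: [2.3, 0.7, 2.7]
gripper_width: 0.0357
gripper_force: 1.2
```

Request:
jog_arm --deltas '[[[-0.18, -0.1, -0.03, 0, 0], [-0.18, 0, 0, 0, 0]]]'

```text
time_s: 5.58
tcp_pos: [0.5208, 0.1253, 0.1385]
eef_rot: [180.0, -0.0, -73.7]
contact_force: [2.3, 1.1, 2.9]
gripper_width: 0.036
gripper_force: 1.2
```

Request:
jog_arm --deltas '[[[-0.18, -0.1, -0.03, 0, 0], [-0.18, -0.1, -0.03, 0, 0], [-0.18, 0, 0, 0, 0]]]'

```text
time_s: 5.95
tcp_pos: [0.5188, 0.1247, 0.1385]
eef_rot: [180.0, -0.0, -73.7]
contact_force: [2.0, 0.8, 0.4]
gripper_width: 0.0359
gripper_force: 1.1
```

Request:
jog_arm --deltas '[[[-0.18, -0.1, -0.03, 0, 0], [-0.18, -0.1, -0.03, 0, 0], [-0.18, 0, 0, 0, 0]]]'

```text
time_s: 6.32
tcp_pos: [0.517, 0.1242, 0.1386]
eef_rot: [-180.0, 0.0, -73.7]
contact_force: [2.8, 1.2, 1.1]
gripper_width: 0.0361
gripper_force: 1.3
```

Request:
jog_arm --deltas '[[[-0.18, -0.1, -0.03, 0, 0], [-0.18, 0, 0, 0, 0]]]'

```text
time_s: 6.58
tcp_pos: [0.516, 0.1239, 0.1387]
eef_rot: [-180.0, 0.0, -73.7]
contact_force: [2.7, 1.5, 2.6]
gripper_width: 0.036
gripper_force: 1.5
```

Request:
jog_arm --deltas '[[[-0.18, -0.1, -0.03, 0, 0], [-0.18, 0, 0, 0, 0]]]'

```text
time_s: 6.82
tcp_pos: [0.515, 0.1236, 0.1386]
eef_rot: [-180.0, 0.0, -73.7]
contact_force: [2.4, 1.0, 3.0]
gripper_width: 0.0361
gripper_force: 1.6
```

Request:
jog_arm --deltas '[[[-0.18, -0.1, -0.03, 0, 0], [-0.18, 0, 0, 0, 0]]]'

```text
time_s: 7.08
tcp_pos: [0.5139, 0.1232, 0.1386]
eef_rot: [180.0, 0.0, -73.7]
contact_force: [3.0, 0.0, 1.5]
gripper_width: 0.036
gripper_force: 1.5
```

Request:
jog_arm --deltas '[[[-0.18, -0.1, -0.03, 0, 0], [-0.18, 0, 0, 0, 0]]]'

```text
time_s: 7.32
tcp_pos: [0.5129, 0.1229, 0.1386]
eef_rot: [180.0, 0.0, -73.7]
contact_force: [2.1, 0.1, 2.9]
gripper_width: 0.0356
gripper_force: 1.5
```

Request:
jog_arm --deltas '[[[-0.18, -0.1, -0.03, 0, 0], [-0.18, 0, 0, 0, 0]]]'

```text
time_s: 7.58
tcp_pos: [0.5118, 0.1226, 0.1386]
eef_rot: [180.0, 0.0, -73.7]
contact_force: [2.6, 1.7, 4.0]
gripper_width: 0.0357
gripper_force: 1.5
```

Request:
jog_arm --deltas '[[[-0.18, -0.1, -0.03, 0, 0], [-0.18, 0, 0, 0, 0]]]'

```text
time_s: 7.82
tcp_pos: [0.5108, 0.1223, 0.1385]
eef_rot: [180.0, -0.0, -73.7]
contact_force: [1.9, 2.7, 2.6]
gripper_width: 0.0359
gripper_force: 1.4
```

Request:
jog_arm --deltas '[[[-0.18, -0.1, -0.03, 0, 0], [-0.18, 0, 0, 0, 0]]]'

```text
time_s: 8.07
tcp_pos: [0.5098, 0.122, 0.1385]
eef_rot: [180.0, -0.0, -73.7]
contact_force: [0.7, 1.0, 2.2]
gripper_width: 0.036
gripper_force: 1.4
```

Request:
jog_arm --deltas '[[[-0.18, -0.1, -0.03, 0, 0], [-0.18, 0, 0, 0, 0]]]'

```text
time_s: 8.32
tcp_pos: [0.5088, 0.1217, 0.1385]
eef_rot: [180.0, -0.0, -73.7]
contact_force: [2.4, 1.3, 1.4]
gripper_width: 0.0353
gripper_force: 1.4
```

Request:
jog_arm --deltas '[[[-0.18, -0.1, -0.03, 0, 0], [-0.18, 0, 0, 0, 0], [-0.18, -0.1, -0.03, 0, 0], [-0.18, 0, 0, 0, 0]]]'

```text
time_s: 8.82
tcp_pos: [0.5069, 0.1212, 0.1384]
eef_rot: [180.0, 0.0, -73.7]
contact_force: [3.9, 1.2, -1.2]
gripper_width: 0.0361
gripper_force: 1.7
```

Request:
jog_arm --deltas '[[[-0.18, -0.1, -0.03, 0, 0], [-0.18, 0, 0, 0, 0]]]'

```text
time_s: 9.07
tcp_pos: [0.5062, 0.121, 0.1385]
eef_rot: [-180.0, 0.0, -73.7]
contact_force: [4.5, 1.4, -2.5]
gripper_width: 0.036
gripper_force: 2.3
```

Request:
jog_arm --deltas '[[[-0.18, -0.1, -0.03, 0, 0], [-0.18, 0, 0, 0, 0]]]'

```text
time_s: 9.32
tcp_pos: [0.5058, 0.1209, 0.1387]
eef_rot: [-179.9, 0.0, -73.7]
contact_force: [7.9, 1.8, -3.8]
gripper_width: 0.0359
gripper_force: 3.0
```

Request:
jog_arm --deltas '[[[-0.18, -0.1, -0.03, 0, 0], [-0.18, 0, 0, 0, 0]]]'

```text
time_s: 9.57
tcp_pos: [0.5044, 0.1205, 0.1386]
eef_rot: [-179.9, 0.0, -73.7]
contact_force: [5.2, 1.3, -0.3]
gripper_width: 0.0361
gripper_force: 2.2
```

```bash
cat > look.py <<'E'
import sys
from plant import r
import cv2;from h import *
for n in("scene","side"):
    im=r.capture(n);cv2.imwrite(f"pics/{n}{sys.argv[1]}.png",im)
    i=r.camera_info(n)
    P={k:[onz(i,*c,.105) for c,s in blobs(im,*COL[k],4)] for k in COL}
    ex=np.array([.9597,.281]);ey=np.array([-.281,.9597]);c=np.array([.529,.128])
    for k in P:
        for p in P[k]:
            d=p[:2]-c
            if np.hypot(*d)<.08: print(n,k,round(d@ex*1000,1),round(d@ey*1000,1))
s=r.get_state();print(s["tcp_pos"],s["contact_force"],s["gripper_force"])
E
python3 look.py 2
python3 - <<'E'
import cv2;from h import *
from plant import r
for n in("scene","side"):
    i=r.camera_info(n)
    for c,s in blobs(cv2.imread(f"pics/{n}0.png"),*COL["orange"]):
        d=onz(i,*c,.105)[:2]-[.529,.128];print("was",n,d@[.9597,.281]*1000,d@[-.281,.9597]*1000)
E
```

```text
scene red -52.4 0.2
scene green 52.1 -0.4
scene orange 42.1 19.6
side red -52.2 0.7
side green 51.7 0.3
side orange 42.6 18.9
[0.50427502 0.12042623 0.13863983] [ 5.06454425  2.8608567  -1.13436128] 2.286964156664908
was scene 41.639126430803366 17.27940167153355
was side 42.485955487620686 17.36319544769283
```

The latch zone has started, with a jerk at about 8 N, and the flag has begun to move (about 2 mm).

Request:
jog_arm --deltas '[[[-0.18, -0.1, -0.03, 0, 0], [-0.18, 0, 0, 0, 0]]]'

```text
time_s: 9.93
tcp_pos: [0.5037, 0.1204, 0.1388]
eef_rot: [-179.9, 0.0, -73.7]
contact_force: [6.8, 2.8, -3.0]
gripper_width: 0.0359
gripper_force: 3.0
```

Request:
jog_arm --deltas '[[[-0.18, -0.1, -0.03, 0, 0], [-0.18, 0, 0, 0, 0]]]'

```text
time_s: 10.18
tcp_pos: [0.5033, 0.1203, 0.139]
eef_rot: [-179.8, 0.0, -73.6]
contact_force: [9.4, 2.4, -3.7]
gripper_width: 0.036
gripper_force: 3.8
```

Request:
jog_arm --deltas '[[[-0.18, -0.1, -0.03, 0, 0], [-0.18, 0, 0, 0, 0]]]'

```text
time_s: 10.42
tcp_pos: [0.5018, 0.1198, 0.1388]
eef_rot: [-179.9, 0.0, -73.7]
contact_force: [6.8, 1.9, -2.2]
gripper_width: 0.0356
gripper_force: 2.9
```

Request:
jog_arm --deltas '[[[-0.18, -0.1, -0.03, 0, 0], [-0.18, 0, 0, 0, 0]]]'

```text
time_s: 10.68
tcp_pos: [0.5004, 0.1193, 0.1387]
eef_rot: [-179.9, 0.0, -73.7]
contact_force: [4.9, 2.0, -0.6]
gripper_width: 0.036
gripper_force: 2.2
```

```bash
python3 look.py 3|grep -v -e red -e green
```

```text
scene orange 42.3 22.5
side orange 41.4 23.6
[0.50020209 0.11926077 0.13866065] [ 4.48190185  1.91900043 -0.22432799] 2.1763870026916265
```

Request:
jog_arm --deltas '[[[-0.18, -0.1, -0.03, 0, 0], [-0.18, 0, 0, 0, 0]]]'

```text
time_s: 11.02
tcp_pos: [0.4997, 0.1192, 0.1388]
eef_rot: [-179.9, 0.0, -73.7]
contact_force: [6.9, 1.7, -0.9]
gripper_width: 0.0361
gripper_force: 2.8
```

Request:
jog_arm --deltas '[[[-0.18, -0.1, -0.03, 0, 0], [-0.18, 0, 0, 0, 0]]]'

```text
time_s: 11.28
tcp_pos: [0.4992, 0.119, 0.139]
eef_rot: [-179.8, 0.0, -73.6]
contact_force: [7.7, 1.2, -2.2]
gripper_width: 0.0362
gripper_force: 3.5
```

Request:
jog_arm --deltas '[[[-0.18, -0.05, -0.015, 0, 0], [-0.18, 0, 0, 0, 0]]]'

```text
time_s: 11.52
tcp_pos: [0.4991, 0.1191, 0.1391]
eef_rot: [-179.8, 0.0, -73.6]
contact_force: [7.8, 1.9, -2.4]
gripper_width: 0.0359
gripper_force: 3.9
```

```bash
python3 look.py 4|grep -v -e red -e green
```

```text
scene orange 42.0 22.8
side orange 41.4 23.6
[0.49905942 0.11905265 0.13913339] [ 8.69769928  1.94534384 -2.41537442] 3.8553589582443237
```

Request:
jog_arm --deltas '[[[-0.18, -0.05, -0.015, 0, 0], [-0.18, 0, 0, 0, 0]]]'

```text
time_s: 11.88
tcp_pos: [0.4975, 0.1185, 0.1389]
eef_rot: [-179.9, 0.0, -73.7]
contact_force: [4.2, 2.8, -0.5]
gripper_width: 0.0358
gripper_force: 2.2
```

Request:
jog_arm --deltas '[[[-0.18, -0.05, -0.015, 0, 0], [-0.18, 0, 0, 0, 0]]]'

```text
time_s: 12.12
tcp_pos: [0.497, 0.1183, 0.1388]
eef_rot: [-179.9, 0.0, -73.7]
contact_force: [5.0, 2.6, -1.3]
gripper_width: 0.036
gripper_force: 2.5
```

Request:
jog_arm --deltas '[[[-0.18, -0.05, -0.015, 0, 0], [-0.18, 0, 0, 0, 0]]]'

```text
time_s: 12.38
tcp_pos: [0.4967, 0.1183, 0.1388]
eef_rot: [-179.9, 0.0, -73.7]
contact_force: [5.9, 2.2, -1.4]
gripper_width: 0.0362
gripper_force: 2.7
```

Request:
jog_arm --deltas '[[[-0.18, -0.05, -0.015, 0, 0], [-0.18, 0, 0, 0, 0]]]'

```text
time_s: 12.62
tcp_pos: [0.4965, 0.1182, 0.139]
eef_rot: [-179.9, 0.0, -73.7]
contact_force: [7.0, 2.1, -1.8]
gripper_width: 0.0358
gripper_force: 3.1
```

```bash
python3 look.py 5|grep -v -e red -e green
```

```text
scene orange 41.4 24.1
side orange 43.8 25.0
[0.49650801 0.1182377  0.13894849] [ 7.3512586   1.96589726 -1.01380965] 3.054375294595957
```

Request:
jog_arm --deltas '[[[-0.18, -0.05, -0.015, 0, 0], [-0.18, 0, 0, 0, 0]]]'

```text
time_s: 12.98
tcp_pos: [0.4962, 0.1182, 0.1391]
eef_rot: [-179.8, 0.0, -73.7]
contact_force: [7.4, 1.5, -1.9]
gripper_width: 0.036
gripper_force: 3.4
```

Request:
jog_arm --deltas '[[[-0.18, -0.05, -0.015, 0, 0], [-0.18, 0, 0, 0, 0]]]'

```text
time_s: 13.22
tcp_pos: [0.4961, 0.1182, 0.1392]
eef_rot: [-179.8, 0.0, -73.6]
contact_force: [9.4, 2.4, -1.4]
gripper_width: 0.0361
gripper_force: 3.7
```

Request:
jog_arm --deltas '[[[-0.18, -0.05, -0.015, 0, 0], [-0.18, 0, 0, 0, 0]]]'

```text
time_s: 13.48
tcp_pos: [0.4959, 0.1181, 0.1393]
eef_rot: [-179.8, 0.0, -73.6]
contact_force: [10.0, 1.8, -1.9]
gripper_width: 0.0359
gripper_force: 4.0
```

Request:
jog_arm --deltas '[[[-0.18, -0.05, -0.015, 0, 0], [-0.18, 0, 0, 0, 0]]]'

```text
time_s: 13.72
tcp_pos: [0.4945, 0.1177, 0.139]
eef_rot: [-179.9, 0.0, -73.7]
contact_force: [7.1, 2.0, -1.2]
gripper_width: 0.0358
gripper_force: 3.0
```

```bash
python3 look.py 6|grep -v -e red -e green
```

```text
scene orange 41.4 26.0
side orange 42.8 26.8
[0.49451899 0.11766739 0.13903477] [ 7.39536343  1.81253402 -1.51739012] 2.989382576197386
```

Request:
jog_arm --deltas '[[[-0.18, -0.05, -0.015, 0, 0], [-0.18, 0, 0, 0, 0]]]'

```text
time_s: 14.08
tcp_pos: [0.4943, 0.1176, 0.1392]
eef_rot: [-179.8, 0.0, -73.6]
contact_force: [8.6, 2.3, -2.0]
gripper_width: 0.0365
gripper_force: 3.4
```

Request:
jog_arm --deltas '[[[-0.18, -0.05, -0.015, 0, 0], [-0.18, 0, 0, 0, 0]]]'

```text
time_s: 14.32
tcp_pos: [0.4941, 0.1176, 0.1392]
eef_rot: [-179.8, 0.0, -73.6]
contact_force: [8.7, 3.6, -1.6]
gripper_width: 0.0357
gripper_force: 3.7
```

Request:
jog_arm --deltas '[[[-0.18, -0.05, -0.015, 0, 0], [-0.18, 0, 0, 0, 0]]]'

```text
time_s: 14.58
tcp_pos: [0.4939, 0.1176, 0.1394]
eef_rot: [-179.8, 0.0, -73.6]
contact_force: [9.9, 2.6, -1.7]
gripper_width: 0.0362
gripper_force: 4.0
```

Request:
jog_arm --deltas '[[[-0.18, -0.05, -0.015, 0, 0], [-0.18, 0, 0, 0, 0]]]'

```text
time_s: 14.82
tcp_pos: [0.4937, 0.1176, 0.1395]
eef_rot: [-179.7, 0.0, -73.6]
contact_force: [9.6, 2.8, -2.2]
gripper_width: 0.0362
gripper_force: 4.4
```

```bash
python3 look.py 7|grep -v -e red -e green
python3 -c "
import cv2,numpy as np
f=lambda p:cv2.resize(p,None,fx=5,fy=5,interpolation=cv2.INTER_CUBIC)
a=f(cv2.imread('pics/scene7.png')[170:250,290:365]);b=f(cv2.imread('pics/side7.png')[200:280,280:355])
cv2.imwrite('pics/c7.png',np.hstack([a,b]))"
```

```text
scene orange 41.4 26.0
side orange 42.8 26.8
[0.49373706 0.11758266 0.13950832] [10.62948779  1.9756823  -2.88197193] 4.366665612906218
```

View pics/c7.png

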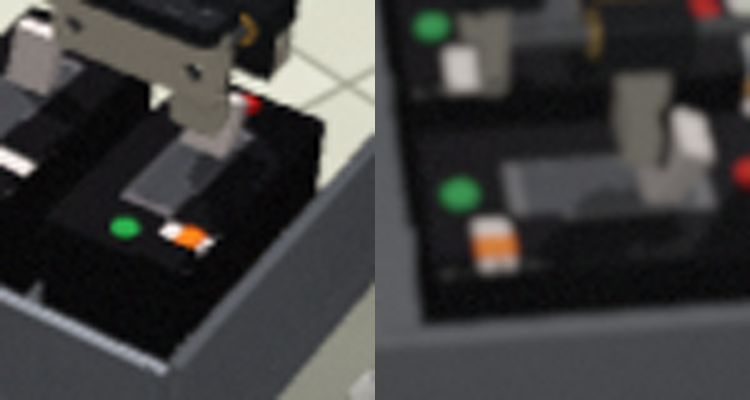

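The crops show the flag (scene crop about (190,238), side crop about (495,243)) well across toward +y. I'll keep pushing until the stop is unmistakable.

Request:
jog_arm --deltas '[[[-0.18, -0.05, -0.015, 0, 0], [-0.18, -0.05, -0.015, 0, 0], [-0.18, 0, 0, 0, 0]]]'

```text
time_s: 15.3
tcp_pos: [0.4933, 0.1175, 0.1397]
eef_rot: [-179.7, 0.0, -73.6]
contact_force: [11.8, 2.8, -2.5]
gripper_width: 0.0364
gripper_force: 4.9
```

Request:
jog_arm --deltas '[[[-0.18, -0.05, -0.015, 0, 0], [-0.18, -0.05, -0.015, 0, 0], [-0.18, 0, 0, 0, 0]]]'

```text
time_s: 15.68
tcp_pos: [0.4929, 0.1175, 0.14]
eef_rot: [-179.6, 0.0, -73.6]
contact_force: [12.9, 3.1, -1.1]
gripper_width: 0.0361
gripper_force: 5.6
```

Request:
jog_arm --deltas '[[[-0.18, -0.05, -0.015, 0, 0], [-0.18, -0.05, -0.015, 0, 0], [-0.18, 0, 0, 0, 0]]]'

```text
time_s: 16.05
tcp_pos: [0.4925, 0.1175, 0.1403]
eef_rot: [-179.5, 0.1, -73.6]
contact_force: [15.0, 3.1, -2.7]
gripper_width: 0.0361
gripper_force: 6.2
```

```bash
python3 look.py 8|grep -v -e red -e green
```

```text
scene orange 41.4 26.0
side orange 43.2 26.9
[0.49246259 0.11748431 0.14027568] [14.97975037  3.34664345 -2.48175225] 6.218756586313248
```

Request:
jog_arm --deltas '[[[-0.18, -0.05, -0.015, 0, 0], [-0.18, -0.05, -0.015, 0, 0], [-0.18, 0, 0, 0, 0]]]'

```text
time_s: 16.52
tcp_pos: [0.4921, 0.1175, 0.1406]
eef_rot: [-179.4, 0.1, -73.6]
contact_force: [16.0, 2.6, -2.6]
gripper_width: 0.036
gripper_force: 6.9
```

```bash
python3 look.py 9|grep -v -e red -e green
```

```text
scene orange 41.4 26.0
side orange 42.7 26.8
[0.49205495 0.11749773 0.14055163] [16.30812308  3.11102173 -3.11877484] 6.875178962945938
```

The OFF stop is confirmed: 16 N, no more travel and the flag steady across. Now I'll throw the lever to ON.

Request:
jog_arm --deltas '[[[-0.18, 0.3, 0.087, 0, 0], [-0.18, 0.3, 0.087, 0, 0], [-0.18, 0.4, 0.117, 0, 0], [-0.18, 0.4, 0.117, 0, 0], [-0.18, 0.4, 0.117, 0, 0], [-0.18, 0, 0, 0, 0]]]'

```text
time_s: 17.38
tcp_pos: [0.5054, 0.1204, 0.1382]
eef_rot: [179.9, -0.0, -73.7]
contact_force: [-0.0, -0.5, 0.5]
gripper_width: 0.0358
gripper_force: 0.0
```

Request:
jog_arm --deltas '[[[-0.18, 0.2, 0.058, 0, 0], [-0.18, 0.2, 0.058, 0, 0], [-0.18, 0.2, 0.058, 0, 0], [-0.18, 0, 0, 0, 0]]]'

```text
time_s: 17.88
tcp_pos: [0.5116, 0.1224, 0.1386]
eef_rot: [-180.0, -0.0, -73.7]
contact_force: [-0.4, -0.5, -0.9]
gripper_width: 0.0356
gripper_force: 0.0
```

Request:
jog_arm --deltas '[[[-0.18, 0.2, 0.058, 0, 0], [-0.18, 0.2, 0.058, 0, 0], [-0.18, 0.2, 0.058, 0, 0], [-0.18, 0.2, 0.058, 0, 0], [-0.18, 0, 0, 0, 0]]]'

```text
time_s: 18.5
tcp_pos: [0.5194, 0.1245, 0.1385]
eef_rot: [180.0, -0.0, -73.7]
contact_force: [-3.0, -0.9, 2.1]
gripper_width: 0.0361
gripper_force: 2.0
```

Request:
jog_arm --deltas '[[[-0.18, 0.2, 0.058, 0, 0], [-0.18, 0.2, 0.058, 0, 0], [-0.18, 0.2, 0.058, 0, 0], [-0.18, 0, 0, 0, 0]]]'

```text
time_s: 19.0
tcp_pos: [0.5259, 0.1266, 0.1386]
eef_rot: [-180.0, 0.0, -73.7]
contact_force: [-2.1, -0.6, 1.1]
gripper_width: 0.0364
gripper_force: 1.0
```

```bash
python3 look.py 10|grep -v -e red -e green
```

```text
scene orange 41.7 26.3
side orange 42.3 26.3
[0.52588219 0.12660306 0.1386026 ] [-0.68879667 -0.2859587   0.81795083] 0.7491288660094142
```

The flag has stayed across, so it latched.

Request:
jog_arm --deltas '[[[-0.18, 0.2, 0.058, 0, 0], [-0.18, 0.2, 0.058, 0, 0], [-0.18, 0.2, 0.058, 0, 0], [-0.18, 0.2, 0.058, 0, 0], [-0.18, 0.2, 0.058, 0, 0], [-0.18, 0, 0, 0, 0]]]'

```text
time_s: 19.85
tcp_pos: [0.5359, 0.1294, 0.1386]
eef_rot: [-180.0, 0.0, -73.7]
contact_force: [-0.6, -0.3, 1.3]
gripper_width: 0.0359
gripper_force: 0.7
```

Request:
jog_arm --deltas '[[[-0.18, 0.2, 0.058, 0, 0], [-0.18, 0.2, 0.058, 0, 0], [-0.18, 0.2, 0.058, 0, 0], [-0.18, 0.2, 0.058, 0, 0], [-0.18, 0.2, 0.058, 0, 0], [-0.18, 0, 0, 0, 0]]]'

```text
time_s: 20.6
tcp_pos: [0.5458, 0.1323, 0.1386]
eef_rot: [-180.0, 0.0, -73.7]
contact_force: [-2.0, -0.8, 1.2]
gripper_width: 0.0361
gripper_force: 1.0
```

Request:
jog_arm --deltas '[[[-0.18, 0.15, 0.044, 0, 0], [-0.18, 0.15, 0.044, 0, 0], [-0.18, 0.15, 0.044, 0, 0], [-0.18, 0.15, 0.044, 0, 0], [-0.18, 0.1, 0.029, 0, 0], [-0.18, 0, 0, 0, 0]]]'

```text
time_s: 21.35
tcp_pos: [0.5525, 0.1342, 0.1384]
eef_rot: [180.0, 0.0, -73.7]
contact_force: [-2.9, -0.4, 0.1]
gripper_width: 0.036
gripper_force: 1.2
```

Request:
jog_arm --deltas '[[[-0.18, 0.1, 0.029, 0, 0], [-0.18, 0.1, 0.029, 0, 0], [-0.18, 0, 0, 0, 0]]]'

```text
time_s: 21.72
tcp_pos: [0.5544, 0.1347, 0.1384]
eef_rot: [180.0, -0.0, -73.7]
contact_force: [-3.4, -0.6, -0.8]
gripper_width: 0.0362
gripper_force: 1.3
```

Request:
jog_arm --deltas '[[[-0.18, 0.1, 0.029, 0, 0], [-0.18, 0.1, 0.029, 0, 0], [-0.18, 0, 0, 0, 0]]]'

```text
time_s: 22.1
tcp_pos: [0.5566, 0.1354, 0.1386]
eef_rot: [-180.0, -0.0, -73.7]
contact_force: [-2.9, -1.0, -1.2]
gripper_width: 0.0362
gripper_force: 1.2
```

Request:
jog_arm --deltas '[[[-0.18, 0.1, 0.029, 0, 0], [-0.18, 0.1, 0.029, 0, 0], [-0.18, 0.1, 0.029, 0, 0], [-0.18, 0, 0, 0, 0]]]'

```text
time_s: 22.6
tcp_pos: [0.5596, 0.1363, 0.1386]
eef_rot: [-180.0, -0.0, -73.7]
contact_force: [-2.8, -0.6, -0.3]
gripper_width: 0.0364
gripper_force: 1.1
```

Request:
jog_arm --deltas '[[[-0.18, 0.1, 0.029, 0, 0], [-0.18, 0.1, 0.029, 0, 0], [-0.18, 0, 0, 0, 0]]]'

```text
time_s: 22.98
tcp_pos: [0.5616, 0.1369, 0.1386]
eef_rot: [-180.0, 0.0, -73.7]
contact_force: [-1.9, -0.3, -0.4]
gripper_width: 0.036
gripper_force: 1.1
```

Request:
jog_arm --deltas '[[[-0.18, 0.1, 0.029, 0, 0], [-0.18, 0, 0, 0, 0]]]'

```text
time_s: 23.22
tcp_pos: [0.5626, 0.1371, 0.1386]
eef_rot: [-180.0, -0.0, -73.7]
contact_force: [-3.1, -0.3, -2.0]
gripper_width: 0.0361
gripper_force: 1.1
```

Request:
jog_arm --deltas '[[[-0.18, 0.1, 0.029, 0, 0], [-0.18, 0, 0, 0, 0]]]'

```text
time_s: 23.48
tcp_pos: [0.5636, 0.1374, 0.1386]
eef_rot: [-180.0, -0.0, -73.7]
contact_force: [-3.0, -0.9, -0.3]
gripper_width: 0.0358
gripper_force: 1.2
```

Request:
jog_arm --deltas '[[[-0.18, 0.1, 0.029, 0, 0], [-0.18, 0, 0, 0, 0]]]'

```text
time_s: 23.72
tcp_pos: [0.5646, 0.1378, 0.1386]
eef_rot: [-180.0, 0.0, -73.7]
contact_force: [-2.4, -1.5, -0.2]
gripper_width: 0.0361
gripper_force: 1.1
```

Request:
jog_arm --deltas '[[[-0.18, 0.1, 0.029, 0, 0], [-0.18, 0, 0, 0, 0]]]'

```text
time_s: 23.98
tcp_pos: [0.5656, 0.138, 0.1385]
eef_rot: [-180.0, -0.0, -73.7]
contact_force: [-2.3, -0.2, -0.4]
gripper_width: 0.0359
gripper_force: 1.1
```

Request:
jog_arm --deltas '[[[-0.18, 0.1, 0.029, 0, 0], [-0.18, 0, 0, 0, 0]]]'

```text
time_s: 24.22
tcp_pos: [0.5664, 0.1382, 0.1385]
eef_rot: [180.0, -0.0, -73.7]
contact_force: [-2.8, -2.0, -0.5]
gripper_width: 0.0357
gripper_force: 1.6
```

Request:
jog_arm --deltas '[[[-0.18, 0.1, 0.029, 0, 0], [-0.18, 0, 0, 0, 0]]]'

```text
time_s: 24.48
tcp_pos: [0.5667, 0.1382, 0.1383]
eef_rot: [179.9, -0.0, -73.7]
contact_force: [-6.3, -0.7, 1.8]
gripper_width: 0.036
gripper_force: 3.0
```

Request:
jog_arm --deltas '[[[-0.18, 0.1, 0.029, 0, 0], [-0.18, 0, 0, 0, 0]]]'

```text
time_s: 24.72
tcp_pos: [0.5669, 0.1383, 0.1382]
eef_rot: [179.8, -0.0, -73.7]
contact_force: [-9.0, -1.5, 3.0]
gripper_width: 0.0362
gripper_force: 4.4
```

The lever is at the ON stop: force up to 9 N with no more travel. I'll back off and lift clear.

Request:
jog_arm --deltas '[[[-0.18, -0.3, -0.087, 0, 0], [-0.18, -0.3, -0.087, 0, 0], [-0.18, -0.2, -0.058, 0, 0], [-0.18, 0, 0, 1, 0], [-0.18, 0, 0, 2, 0], [-0.18, 0, 0, 2, 0], [-0.18, 0, 0, 2, 0], [-0.18, 0, 0, 0, 0]]]'

```text
time_s: 25.72
tcp_pos: [0.5618, 0.1371, 0.211]
eef_rot: [-179.7, 0.0, -73.7]
contact_force: [-1.3, -0.7, -0.6]
gripper_width: 0.0356
gripper_force: 0.0
```

Request:
jog_arm --deltas '[[[-0.18, 0, 0, 2, 0], [-0.18, 0, 0, 2, 0], [-0.18, 2, -2, 0, 0], [-0.18, 2, -2, 0, 0], [-0.18, 2, -2, 0, 0], [-0.18, 2, -2, 0, 0], [-0.18, 2, -2, 0, 0], [-0.18, 0, 0, 0, 0]]]'

```text
time_s: 26.72
tcp_pos: [0.6611, 0.0352, 0.2473]
eef_rot: [179.9, -0.0, -73.8]
contact_force: [0.3, 0.1, -0.3]
gripper_width: 0.0356
gripper_force: 0.0
```

```bash
python3 look.py 11|grep -v -e red -e green
python3 -c "
import cv2,numpy as np
f=lambda p:cv2.resize(p,None,fx=3.2,fy=3.2,interpolation=cv2.INTER_CUBIC)
a=f(cv2.imread('pics/scene11.png')[140:290,240:365]);b=f(cv2.imread('pics/side11.png')[140:290,255:375])
cv2.imwrite('pics/c11.png',np.hstack([a,b]))"
```

```text
scene orange 42.2 26.1
side orange 42.9 26.4
[0.66018368 0.03642025 0.24778325] [ 0.52485705 -0.09250331  0.20976714] 0.0
```

View pics/c11.png

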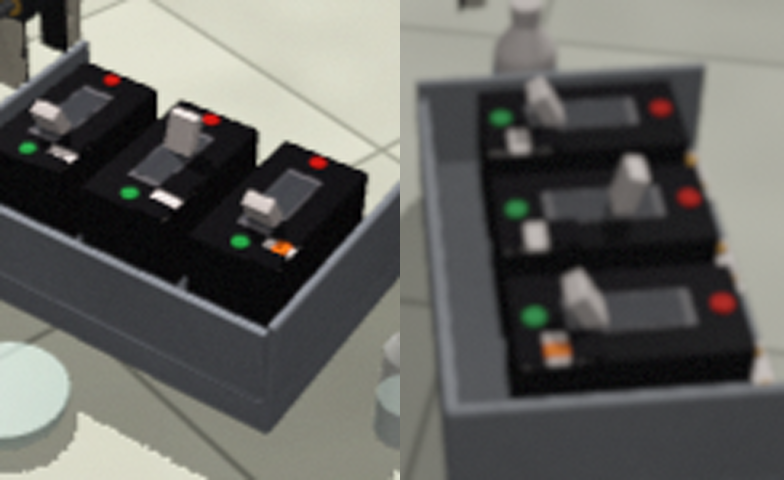

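The tripped lever (scene crop about (260,208), side crop about (582,297)) now leans to the ON end, like breaker b. Its flag is across at (283,247) and (557,350), and the neighbouring levers haven't moved. I'm handing in.

```bash
python3 -c "
from plant import r
print(r.close_job())"
```

```text
the job is handed in; nothing more can be done
None
```

The tripped breaker is reset: I pushed its lever to the OFF stop (about 17 N at most), where the flag latched across, then threw it fully ON and released it. The other two levers look unmoved, nothing else was touched, and the job was handed in at about 27 s.

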